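# Fit the nozzle collar to a clay cartridge and hold it home

## Robot

A 6-joint arm with a two-finger parallel gripper is mounted at the origin on the work surface. World frame = base frame: x ahead of the robot, y to its left, z up, the work surface at z = 0. Lengths are in m, angles in degrees, forces in N, time in s.
With the tool pointing down it reaches from about 0.4 to 0.825 m from the base axis. Payload 7 kg.
Tool frame: the origin (TCP) lies midway between the tips of the shut fingers; the grasp point (between the pads) lies 19 mm behind it (r.grip_point_offset is the z of the grasp point in the tool frame, in m); z points along the fingers, y is the line along which they close (so a half turn about z gives the same grasp; the last joint's range is limited). The gripper opens to 88 mm and grips with 3 to 60 N. Pads are 19 mm wide; open, the fingers measure 130 mm over their backs; the gripper's body (78 mm by 193 mm) begins 47 mm behind the grasp point.
Start: joints at [90.533, 20.546, 0.682, 0, -70.136, -16.507], TCP at [0.186, 0.649, 0.227] pointing down, gripper open.
Joint ranges: [-176.03, 176.03], [-82.01, 121.73], [-58.28, 71.71], [-173.87, 95.51], [-174.79, -0.11], [-173.66, 173.66]. Speed limits (degrees/s): [136.94, 136.94, 172.46, 180, 180, 180].

## Interface

Orientations are given as [roll, pitch, yaw] about the fixed x, y, z axes, in that order (R = Rz(yaw) Ry(pitch) Rx(roll)).
In Python, from plant import r, viewer, recognise, outline_of, pinpoint gives the robot as it stands.
- The arm moves only by the tool move_arm, never from a script. Its argument "targets" is a list of rows, each a list of 2 entries, a list of its own where there are three numbers: the shift along the tool's x, y, z in cm, then the turn, a rotation vector about the tool's x, y, z in rad. A call has 1 to 5 rows; each row is the pose to reach, as a shift and turn from the pose commanded when the call began, along the tool's axes at that moment; what a row does not reach only later rows make up. A row lasts 1/8 s, in which the tool goes at most 62.5 mm and 10.7 degrees, less where a joint would pass 70% of its speed; a pose out of reach is approached as far as the arm can. A call with a gripper value outside its range is refused whole. "jaw" is the finger opening in cm, from 0 to 8.76, set as the call begins (left out, the last holds). The fingers move at their own pace and stop on an object; "squeeze" is the grip in N (left out, the last holds). Time passes only in rows, so rows that repeat a pose let the fingers close. It gives the time, the measured TCP pose, the force, the opening and the grip force at its end, in the units of the state.
- r.get_state(): the state, without advancing time (a new reading comes with each control period).
- viewer.capture(name): name is "side" or "top" or "wrist"; returns a dict with "image" (400x640x3 uint8, blue, green, red), "intrinsics" (3x3 intrinsics, pixels), "camera_from_world" (4x4, takes a point from world to camera coordinates). Camera axes: x right, y up, looking along -z (the intrinsics and any distortion apply to the point x, -y, -z); pixel columns grow to the right and rows downward; lengths in m; the calibration is good to about 2 mm. The wrist camera is an equidistant fisheye: a pixel r from the principal point sees the ray r / f radians off the axis. A picture is of the moment at which its call begins. There is no depth.
- r.close_job(): hands the job in; it is judged then, once.
Trained networks look in the newest picture that a camera, given by its name, has taken for a name from the list of things; names that differ only in an ending like _2 or _b are one class to them, and where a whole thing is asked for, a point or a joint stands for the part that bears it (a point fixed in the world has none). Each returns a list of dicts, best first, with "score" (0 to 1); they miss things now and then, are a little off and sometimes report something else, mostly with a low value. They report only what shows in the picture. A call takes as long as a camera call. They do not tell look-alikes from the thing itself.
- recognise(label, camera): "box" ([left, top, right, bottom] in pixels, round what is visible of it).
- outline_of(label, camera): "mask" (400x640 bool, what is visible of it) and "box" ([left, top, right, bottom] in pixels, round what is visible of it).
- pinpoint(label, camera): "location" ([row, column] in pixels: a listed point, or the origin of a listed thing).
The state is a dict: "time_s": time; "joints": joint angles; "qd": joint speeds; "joint_torque": joint torques, N m; "tcp_pos": TCP position; "eef_rot": TCP orientation; "contact_force": force on the tool from outside, world axes, zero at the start; "moment": the same for the moment, N m; "gripper_width": finger opening in m; "gripper_force": force on a finger pad.
Only numpy, scipy, OpenCV 4.12 (cv2) and the standard library are available. Lean on these libraries where they do the work, as an engineer would, in place of code of your own. Each camera call takes 0.05 s, during which the arm holds its last target. There are 200 camera calls.

## Task

Pull the cabinet drawer open by its handle, take out the blue knurled nozzle collar and set it nozzle up over the neck of the clay cartridge standing in its holder. Turn it there until its hidden keyways drop over the pins of the neck, then push it fully home on the shoulder against the spring seal. Finish while still gripping the collar and holding it pushed fully home (the spring lifts it if you let go), leaving the spare brass tip in the drawer and everything else where it is.

Things in the scene. Friction and masses are not known exactly. Their poses are not given: they have to be found in the camera images.
- cab_drawer0 (a joint): The only drawer (white front) of a low grey cabinet, 240 deep x 260 wide x 120 mm high, fixed to the table. Value is the opening in m: 0 shut, 0.165 fully open. Slides with about 1 N and stays where it is left. Its inside is about 195 long x 218 wide; floor 22 mm, rims of its walls 98 mm above the table.
- cab_drawer0_handle (a point): Middle of the drawer's steel bar handle: a round bar 11 mm thick, 120 mm long along this frame's y, 35 mm out from the drawer front, 82 mm above the table (38 below the cabinet's top). The frame moves with the drawer, which pulls out along its -x. Can be pinched from above, fingers before and behind the bar.
- collar_head (a point): The collar, standing nozzle up (frame z up) in the drawer's front half, turned any way; it clears the cabinet when the drawer is open 0.15. Point on its axis, mid-height of the blue knurled head, the part to grip: a solid round 54 mm across, 16 high. A brass nozzle 24 mm across ends 22 mm above this point. About 160 g. Home: this point is 41 mm above shoulder, so the head's underside is 33 above it.
- collar_foot (a point): Centre of the open lower end of the collar, 41 mm straight below collar_head. The plain aluminium skirt there is 52 mm across outside; its bore is 35 mm wide and 33 deep. Four straight keyways about 10 mm wide, hidden inside, run up from the lower end on this frame's +x, -x, +y and -y sides.
- shoulder (a point): Centre of the flat shoulder, 62 mm across, 100 mm above the table, on top of the clay cartridge, on its axis; z up. The collar's lower end rests on it when home. x and y follow the holder (150 x 130 mm base, fixed to the table), NOT the pins: the cartridge is clamped tight in the holder but turned any way.
- neck_top (a point): Top centre of the neck (32 mm across, chamfered 3 mm) that rises 26 mm from the shoulder. Four radial steel pins 5 mm thick, 90 degrees apart, reach 21 mm from the axis; their tops are 15 mm above the shoulder (11 below this point). A collar off the pins rests on them, 15 mm from home; turned to within about 0.1 rad of them (at most an eighth of a turn away, one way or the other) it can go down.
- seal_top (a point): Top of the black sprung rubber seal as it stands free, on the axis: 18 mm across, 14 mm above neck_top. The collar meets it about 7 mm before home; it pushes back with 3 N rising to about 8 N at home. (The point does not move with the seal.)
- spare_tip: Spare brass nozzle tip, 24 mm across and 28 mm high, standing in the same drawer near its right wall (seen from the robot); leave it in the drawer. Origin at the centre of its underside.
- ribbed_cup: Bystander on the table: ribbed terracotta cup 72 mm across, 75 mm high; origin under its centre.
- ribbed_pot: Bystander on the table: ribbed terracotta pot 88 mm across, 95 mm high; origin under its centre.
- brick_tile: Bystander on the table: terracotta tile 110 x 75 x 35 mm; origin under its centre.
- brush: Bystander: flat brush lying on the table, about 200 mm long.
- slip_jar: Bystander on the table: closed brown jar 64 mm across, 85 mm high; origin under its centre.
Mind the look-alikes: they are no part of the job. Of the things that look like the part that bears shoulder, the middle-sized one is meant.

How it is judged (in metres and radians):
On the way, in this order (a step that is already met when the one before it is completed fails the run):
1. the drawer is pulled open at least 0.10 m (value of joint cab_drawer0 above 0.1 m), for 0.2 s.
2. the collar is lifted clear of the drawer, its head more than 165 mm above the table (height (world z) of collar_head above 0.165 m), for 0.1 s.
At the end, for the whole second after the job is handed in: The collar is nozzle up (within 0.08 rad) on the cartridge's axis (within 4 mm), home on the shoulder (within 2.5 mm), and the fingers still hold it (more than 2 N) through the last second; the spare tip is in the drawer. Bystanders are within 40 mm of where they were (z of collar_head in the frame of shoulder between 0.038 and 0.0435 m and horizontal distance between collar_head and shoulder below 0.004 m and angle between the z axis of collar_head and the z axis of shoulder, either way round below 0.08 rad and angle between collar_head's own z axis and vertical below 0.08 rad and contact force between the fingers and collar above 2 N and height (world z) of spare_tip below 0.05 m and distance of each of ribbed_cup, ribbed_pot, brick_tile, brush, slip_jar from where it was at the start of the episode below 0.04 m); the arm keeps its last pose, push and grip.
It fails at once if a bystander is moved more than 40 mm (distance of any of ribbed_cup, ribbed_pot, brick_tile, brush, slip_jar from where it was at the start of the episode above 0.04 m).
It fails at once if the spare brass tip is lifted out of the drawer (height (world z) of spare_tip above 0.09 m).
It also fails if it takes over 54 s, if anything falls off the work surface, if the arm or the gripper's body presses on something with over 40 N, if the wrist force passes 120 N, or if a joint passes its speed limit or range.

## Working session

There is one attempt and no reset: what is moved stays moved. The work goes in short steps, Python scripts to look and compute and a tool call to move; the robot and the scene stay as the last step left them, time stands still between calls to the robot, and variables do not carry over. Pictures are saved under pics/ and viewed, at most 11 in all, crops included, and the job is handed in when it is done.

Besides the shell and the picture viewer there is one more tool, called as name([rows], argument=value, ...), one row to a line, values as JSON. move_arm: Moves the arm, as the interface text tells. Its arguments: {"type":"object","properties":{"targets":{"type":"array","items":{"type":"array"}},"jaw":{"type":"number"},"squeeze":{"type":"number"}},"required":["targets"]}

```bash
ls; mkdir -p pics; cat > h.py <<'E'
import numpy as np, cv2
from plant import r, viewer, recognise, outline_of, pinpoint
def ray(c,row,col):
    K=np.array(c["intrinsics"]);T=np.array(c["camera_from_world"])
    x=(col-K[0,2])/K[0,0];y=(row-K[1,2])/K[1,1]
    if c.get("fish"):
        t=np.hypot(x,y);s=np.sin(t)/max(t,1e-9);d=np.array([x*s,y*s,np.cos(t)])
    else: d=np.array([x,y,1.])
    d=d*[1,-1,-1]; R=T[:3,:3]
    d=R.T@d; return -R.T@T[:3,3], d/np.linalg.norm(d)
def at_z(c,rc,z):
    o,d=ray(c,*rc); return o+d*(z-o[2])/d[2]
def tri(rs):
    A=0;b=0
    for o,d in rs:
        P=np.eye(3)-np.outer(d,d);A=A+P;b=b+P@o
    p=np.linalg.solve(A,b); return p,[np.linalg.norm((np.eye(3)-np.outer(d,d))@(p-o)) for o,d in rs]
def proj(c,p):
    T=np.array(c["camera_from_world"]);K=np.array(c["intrinsics"]);q=T[:3,:3]@p+T[:3,3];q=q*[1,-1,-1]
    if c.get("fish"):
        n=np.hypot(q[0],q[1]);t=np.arctan2(n,q[2]);u=q[:2]/max(n,1e-9)*t
    else:u=q[:2]/q[2]
    return [K[1,1]*u[1]+K[1,2],K[0,0]*u[0]+K[0,2]]
def cap(n):
    c=viewer.capture(n);c["fish"]=n=="wrist";return c
E
python3 - <<'E'
from h import *
s=r.get_state();print(s)
C={}
for n in ("side","top","wrist"):
    c=C[n]=cap(n);cv2.imwrite(f"pics/{n}0.png",c["image"])
    for l in ["cab_drawer0_handle","collar_head","shoulder","neck_top","seal_top","spare_tip","ribbed_cup","ribbed_pot","brick_tile","brush","slip_jar"]:
        print(n,l,[(round(d["score"],2),np.round(d["location"],1).tolist()) for d in pinpoint(l,n)[:4]])
im=np.vstack([C["side"]["image"],C["top"]["image"]]);cv2.imwrite("pics/a.png",cv2.resize(im,(480,600)))
E
```

```text
pics
{'time_s': 0.0, 'joints': array([ 9.05343129e+01,  2.05919657e+01,  6.32333948e-01, -2.12413185e-02,
       -7.01362083e+01, -1.65072413e+01]), 'qd': array([-0.01751205,  0.04024696,  0.03093447, -0.03027523, -0.05276323,
       -0.04416741]), 'joint_torque': array([-2.31169741e-05, -5.82719135e+01,  2.93046659e+01,  6.99694633e+00,
        6.94145914e-03, -1.62413630e-04]), 'tcp_pos': array([0.18562925, 0.64844471, 0.22560225]), 'eef_rot': array([ 1.79902436e+02, -8.08948028e-03, -1.59801557e+01]), 'contact_force': array([-0.06855732, -0.2088567 , -0.67843737]), 'moment': array([-0.00509267,  0.12378909,  0.06501039]), 'gripper_force': 0.0, 'gripper_width': 0.0876754317375035}
side cab_drawer0_handle [(0.81, [165.7, 297.7])]
side collar_head [(0.68, [165.7, 297.8]), (0.43, [149.2, 317.0])]
side shoulder [(0.92, [297.6, 322.5]), (0.79, [240.9, 372.2]), (0.62, [188.1, 192.3]), (0.45, [334.3, 421.1])]
side neck_top [(0.97, [177.0, 189.8]), (0.95, [295.9, 326.2]), (0.83, [239.6, 372.5])]
side seal_top [(0.85, [296.0, 323.9]), (0.84, [176.1, 190.0]), (0.74, [232.8, 372.9])]
side spa
[... 298 characters left out ...]
8.0, 387.2]), (0.71, [275.0, 232.7]), (0.65, [250.0, 398.0])]
top neck_top [(0.82, [275.3, 233.0]), (0.8, [248.3, 401.5]), (0.77, [185.3, 389.8])]
top seal_top [(0.9, [273.7, 229.9]), (0.9, [249.7, 402.4]), (0.56, [190.5, 389.3])]
top spare_tip []
top ribbed_cup [(0.65, [124.1, 340.6])]
top ribbed_pot [(0.58, [167.0, 448.0])]
top brick_tile [(0.82, [156.7, 190.6]), (0.17, [168.9, 258.8])]
top brush [(0.76, [217.0, 176.6])]
top slip_jar [(0.77, [209.0, 453.4])]
wrist cab_drawer0_handle []
wrist collar_head []
wrist shoulder [(0.66, [87.2, 620.4])]
wrist neck_top []
wrist seal_top []
wrist spare_tip []
wrist ribbed_cup []
wrist ribbed_pot []
wrist brick_tile []
wrist brush []
wrist slip_jar []
```

View pics/top0.png

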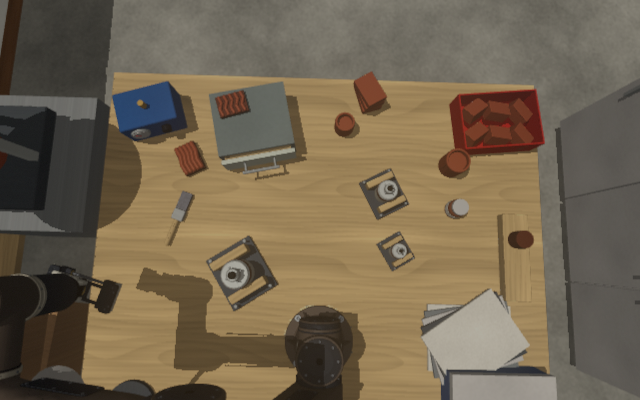

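View pics/side0.png

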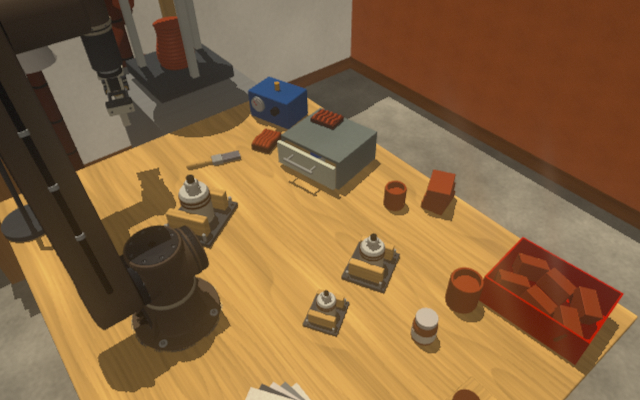

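Three cartridges in holders show in both views: large (top view row 275, col 233), middle (188, 387) and small (250, 399). The middle one fits "middle-sized". The drawer handle is at top (167, 262) and side (165, 298). I'll check positions and an enlarged crop.

```bash
python3 - <<'E'
from h import *
t=cap("top");s=cap("side")
T={};S={}
for nm,L in (("top",T),("side",S)):
    for l in ["shoulder","neck_top","cab_drawer0_handle"]:
        L[l]=[d["location"] for d in pinpoint(l,nm)]
for l in T:
  for a in T[l]:
    for b in S[l]:
      p,e=tri([ray(t,*a),ray(s,*b)])
      if max(e)<.012: print(l,np.round(a),np.round(b),p.round(4),np.round(e,4))
d=outline_of("cab_drawer0_handle","top")
for l in ["shoulder"]:
    print([(round(x["score"],2),np.round(x["box"]),x["mask"].sum()) for x in outline_of(l,"top")])
    print([(round(x["score"],2),np.round(x["box"])) for x in outline_of(l,"side")])
for z,l in ((.12,"cab"),):
    for x in outline_of("cab_drawer0","top"): print("drawer",x["score"],x["box"])
A=cv2.resize(t["image"][160:290,195:425],(800,452),interpolation=cv2.INTER_CUBIC)
cv2.imwrite("pics/hold.png",A)
B=cv2.resize(t["image"][75:190,200:310],(574,600),interpolation=cv2.INTER_CUBIC)
cv2.imwrite("pics/cab.png",B)
E
```

```text
shoulder [250. 400.] [300. 324.] [ 0.3102 -0.2656  0.0661] [0.0051 0.0051]
shoulder [275. 233.] [190. 194.] [0.2221 0.2787 0.1259] [0.0034 0.0034]
shoulder [186. 385.] [245. 375.] [ 0.5318 -0.2168  0.0812] [0.0018 0.0018]
neck_top [187. 390.] [241. 376.] [ 0.5239 -0.2264  0.1102] [0. 0.]
neck_top [252. 403.] [294. 324.] [ 0.3051 -0.2712  0.1029] [0.0016 0.0016]
neck_top [272. 231.] [179. 190.] [0.2275 0.2825 0.1673] [0.0043 0.0043]
cab_drawer0_handle [170. 260.] [166. 297.] [0.5761 0.2175 0.0778] [0.0019 0.0019]
[(0.92, array([376., 230., 413., 268.]), np.int64(810)), (0.82, array([356., 166., 409., 216.]), np.int64(1493)), (0.55, array([205., 236., 277., 309.]), np.int64(2919))]
[(0.94, array([166., 176., 236., 248.])), (0.73, array([300., 292., 349., 337.])), (0.58, array([344., 233., 399., 288.]))]
drawer 0.72 [221.4, 148.0, 296.7, 172.8]
drawer 0.31 [361.3, 171.4, 407.6, 216.4]
```

View pics/hold.png

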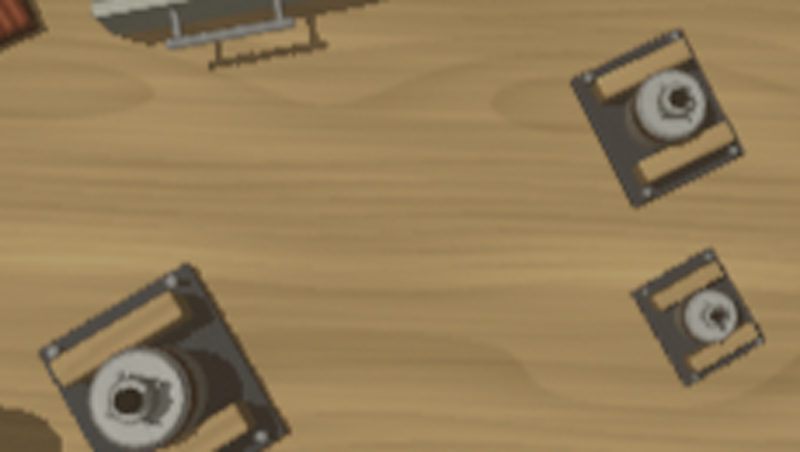

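View pics/cab.png

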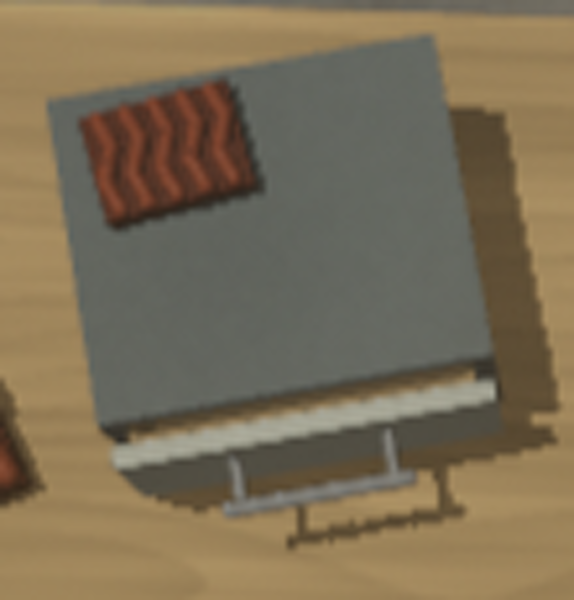

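The middle holder is at about (0.525, -0.225). The drawer is slightly ajar, with its bar from top pixel (243,173) to (279,167) (col,row). A loose tile lies on the cabinet top, well behind the front. Next I move above the handle.

```bash
cat >> h.py <<'E'
from scipy.spatial.transform import Rotation as Ro
def Rdown(yaw): return Ro.from_euler("xyz",[180,0,yaw],degrees=True)
def plan(p,yaw,rot=None):
    s=r.get_state();R0=Ro.from_euler("xyz",s["eef_rot"],degrees=True)
    d=R0.inv().apply(np.array(p)-s["tcp_pos"])*100
    w=(R0.inv()*Rdown(yaw)).as_rotvec()
    print("shift cm",d.round(2),"len",np.linalg.norm(d).round(1),"rot",w.round(3),"rows",np.ceil(max(np.linalg.norm(d)/6.25,np.degrees(np.linalg.norm(w))/10.7)))
E
python3 - <<'E'
from h import *
t=cap("top")
a=at_z(t,(172.7,243.1),.082);b=at_z(t,(166.6,279.1),.082)
m=(a+b)/2;print(a,b,m,np.linalg.norm(a-b))
u=(b-a)/np.linalg.norm(b-a);p=np.array([u[1],-u[0]]);print("pull",p, "yaw",np.degrees(np.arctan2(-p[0],p[1])),"or",np.degrees(np.arctan2(p[0],-p[1])))
plan([m[0]-.03,m[1],.23],-80)
E
```

```text
[0.56311589 0.27542619 0.082     ] [0.58813948 0.15255798 0.082     ] [0.57562768 0.21399208 0.082     ] 0.12539049349869213
pull [-0.97988454 -0.19956527] yaw 101.51153824820713 or -78.48846175179285
shift cm [46.56 31.91 -0.34] len 56.4 rot [-0.    -0.     1.117] rows 10.0
```

move_arm([
  [[5,3.4,0],[0,0,0.15]],
  [[10,6.8,0],[0,0,0.3]],
  [[15,10.2,0],[0,0,0.45]],
  [[20,13.6,0],[0,0,0.6]],
  [[25,17,0],[0,0,0.75]],
])

```text
time_s: 3.08
tcp_pos: [0.3803, 0.4151, 0.227]
eef_rot: [-180.0, 0.0, -59.2]
contact_force: [1.1, 1.0, -0.0]
gripper_width: 0.0878
gripper_force: 0.0
```

```bash
python3 -c "
from h import *
plan([.546,.214,.23],-79)"
```

```text
shift cm [25.76 -3.93 -0.31] len 26.1 rot [-0.001  0.     0.346] rows 5.0
```

move_arm([
  [[5.2,-0.8,0],[0,0,0.07]],
  [[10.4,-1.6,0],[0,0,0.14]],
  [[15.6,-2.4,0],[0,0,0.21]],
  [[20.8,-3.2,-0.2],[0,0,0.28]],
  [[25.8,-4,-0.3],[0,0,0.346]],
])

```text
time_s: 3.7
tcp_pos: [0.5477, 0.2149, 0.23]
eef_rot: [-180.0, 0.0, -78.9]
contact_force: [-0.0, 0.5, -0.7]
gripper_width: 0.0876
gripper_force: 0.0
```

```bash
python3 - <<'E'
from h import *
c=cap("wrist");cv2.imwrite("pics/w1.png",c["image"])
for x in pinpoint("cab_drawer0_handle","wrist"): print(x["score"],x["location"],at_z(c,x["location"],.082))
print(r.get_state()["tcp_pos"],proj(c,np.array([.5756,.214,.082])))
E
```

```text
0.62 [178.4, 293.1] [0.57710864 0.2138126  0.082     ]
[0.54887475 0.21294366 0.22947432] [np.float64(178.84991743615967), np.float64(294.52290899847964)]
```

View pics/w1.png

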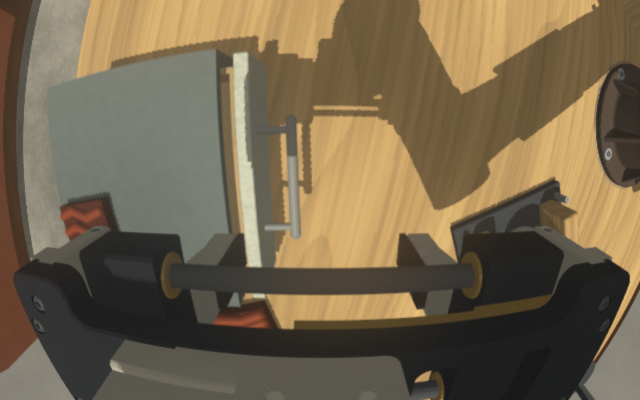

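The wrist view shows the bar from (col 292,row 118) to (296,235), between the fingers' closing line, in agreement with the prediction.

```bash
python3 - <<'E'
from h import *
c=cap("wrist");t=cap("top")
a=at_z(c,(118,292),.082);b=at_z(c,(235,296),.082);print(a,b,np.linalg.norm(a-b),(a+b)/2)
u=(b-a)[:2];print("pull yaw",np.degrees(np.arctan2(u[1],u[0])))
print(tri([ray(c,178.4,293.1),ray(t,169.6,261.1)]))
m=(a+b)/2
plan([m[0],m[1],.066],-79.5)
E
```

```text
[0.58979497 0.15164177 0.082     ] [0.56497516 0.27226037 0.082     ] 0.12314572163249203 [0.57738507 0.21195107 0.082     ]
pull yaw 101.62751677557775
(array([0.57931787, 0.21633767, 0.06360218]), [np.float64(0.0005060278092812375), np.float64(0.000506027809281152)])
shift cm [ 0.91 -2.91 16.34] len 16.6 rot [ 0.    -0.     0.011] rows 3.0
```

move_arm([
  [[0.9,-2.8,3],[0,0,0]],
  [[0.9,-2.8,5],[0,0,0]],
  [[0.9,-2.8,6],[0,0,0]],
  [[0.9,-2.8,7],[0,0,0]],
  [[0.9,-2.8,8],[0,0,0]],
], jaw=2.1, squeeze=25)

```text
time_s: 4.53
tcp_pos: [0.5759, 0.2136, 0.1498]
eef_rot: [-179.9, 0.0, -78.7]
contact_force: [0.4, -0.2, -1.4]
gripper_width: 0.0431
gripper_force: 0.0
```

```bash
python3 - <<'E'
from h import *
c=cap("wrist");t=cap("top")
print(r.get_state()["gripper_width"])
for x in pinpoint("cab_drawer0_handle","wrist"): print(x["score"],x["location"],at_z(c,x["location"],.082))
plan([.5774,.212,.067],-78.5)
E
```

```text
0.035014981992512934
0.98 [211.4, 320.2] [0.57638645 0.21508663 0.082     ]
shift cm [ 0.13 -0.16  8.24] len 8.2 rot [ 0.    -0.    -0.004] rows 2.0
```

move_arm([
  [[0.1,0,0],[0,0,0]],
  [[0.1,0,1],[0,0,0]],
  [[0.1,0,4],[0,0,0]],
  [[0.1,0,7],[0,0,0]],
  [[0.1,0,8.2],[0,0,0]],
])

```text
time_s: 5.3
tcp_pos: [0.5751, 0.2112, 0.0655]
eef_rot: [179.8, -0.1, -78.8]
contact_force: [0.7, 0.5, 0.7]
gripper_width: 0.0209
gripper_force: 0.0
```

move_arm([
  [[0,0,0],[0,0,0]],
  [[0,0,0],[0,0,0]],
  [[0,0,0],[0,0,0]],
], jaw=0.5)

```text
time_s: 5.68
tcp_pos: [0.5764, 0.2121, 0.0682]
eef_rot: [-179.9, 0.0, -78.8]
contact_force: [1.3, 0.3, -3.1]
gripper_width: 0.0098
gripper_force: 25.0
```

move_arm([
  [[0,2.5,0],[0,0,0]],
  [[0,6,0],[0,0,0]],
  [[0,9.5,0],[0,0,0]],
  [[0,12.5,0],[0,0,0]],
  [[0,14,0],[0,0,0]],
])

```text
time_s: 6.3
tcp_pos: [0.4369, 0.1819, 0.0681]
eef_rot: [179.9, -0.2, -78.8]
contact_force: [3.6, -11.8, -1.5]
gripper_width: 0.0103
gripper_force: 25.0
```

```bash
python3 - <<'E'
from h import *
t=cap("top");A=cv2.resize(t["image"][80:220,190:310],(514,600),interpolation=cv2.INTER_CUBIC)
cv2.imwrite("pics/t2.png",A);s=cap("side")
for n,c in (("top",t),("side",s)):
    for l in ("collar_head","collar_foot","spare_tip","cab_drawer0_handle"):
        print(n,l,[(round(x["score"],2),np.round(x["location"],1),np.round(at_z(c,x["location"],.063),3)) for x in pinpoint(l,n)])
print(r.get_state())
E
```

```text
top collar_head [(0.38, array([173.6, 258.9]), array([0.565, 0.224, 0.063]))]
top collar_foot []
top spare_tip [(0.51, array([172.6, 289.8]), array([0.572, 0.116, 0.063]))]
top cab_drawer0_handle [(0.65, array([209.1, 267.9]), array([0.442, 0.187, 0.063]))]
side collar_head [(0.46, array([167.4, 289.4]), array([0.562, 0.242, 0.063]))]
side collar_foot [(0.61, array([183.8, 295.5]), array([0.527, 0.159, 0.063]))]
side spare_tip []
side cab_drawer0_handle [(0.67, array([189.8, 269.6]), array([0.444, 0.189, 0.063]))]
{'time_s': 6.8, 'joints': array([ 46.49973793,  11.68227327, -35.87625138,   0.09806018,
       -42.65961384, -35.34827408]), 'qd': array([-0.00111166,  0.11899268,  0.06525542, -0.05457963,  0.09497347,
        0.09977128]), 'joint_torque': array([  4.88084123, -37.71460891,  25.3068763 ,   3.62403408,
         2.4942264 ,  -0.11083064]), 'tcp_pos': array([0.43782799, 0.18209955, 0.06800016]), 'eef_rot': array([179.86032585,  -0.18020236, -78.77607729]), 'contact_force': array([  0.24744276, -11.1369461 ,   1.15099168]), 'moment': array([-3.81605366, -0.50196158,  0.104765  ]), 'gripper_force': 24.995209872722626, 'gripper_width': 0.009833137733087648}
```

View pics/t2.png

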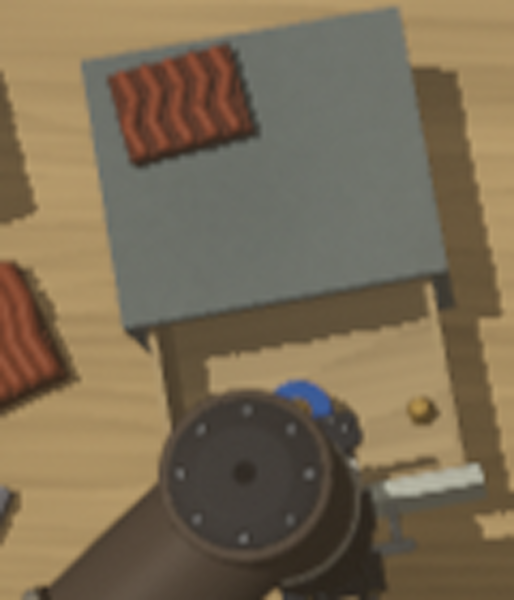

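The picture shows the drawer open about 0.15, the blue collar around crop (300,400), clear of the cabinet, and the spare tip at crop (420,410). I release the handle and rise.

move_arm([
  [[0,0,0],[0,0,0]],
  [[0,0,0],[0,0,0]],
  [[0,0,-4],[0,0,0]],
  [[0,0,-10],[0,0,0]],
  [[0,0,-15],[0,0,0]],
], jaw=2.1)

```text
time_s: 7.42
tcp_pos: [0.4392, 0.1852, 0.2205]
eef_rot: [-179.9, 0.1, -78.7]
contact_force: [1.1, 0.9, 0.3]
gripper_width: 0.0208
gripper_force: 0.0
```

```bash
python3 - <<'E'
from h import *
print(r.get_state()["contact_force"])
plan([.53,.21,.22],11.5)
E
```

```text
[1.06093909 0.86929378 0.32096622]
shift cm [-0.66 -9.39  0.07] len 9.4 rot [-3.000e-03 -1.000e-03 -1.575e+00] rows 9.0
```

move_arm([
  [[0,-2,0],[0,0,-0.18]],
  [[0,-4,0],[0,0,-0.36]],
  [[0,-6,0],[0,0,-0.54]],
  [[0,-7.5,0],[0,0,-0.72]],
  [[-0.5,-9,0],[0,0,-0.9]],
], jaw=8.7)

```text
time_s: 8.05
tcp_pos: [0.5269, 0.2076, 0.2181]
eef_rot: [-179.9, -0.0, -26.9]
contact_force: [-0.0, 0.2, -0.2]
gripper_width: 0.0654
gripper_force: 0.0
```

move_arm([
  [[0,0,0],[0,0,-0.18]],
  [[0,0,0],[0,0,-0.36]],
  [[0,0,0],[0,0,-0.54]],
  [[0,0,0],[0,0,-0.67]],
  [[0,0,0],[0,0,-0.67]],
])

```text
time_s: 8.68
tcp_pos: [0.5262, 0.2075, 0.218]
eef_rot: [-180.0, -0.1, 11.1]
contact_force: [0.1, -0.6, -0.7]
gripper_width: 0.0869
gripper_force: 0.0
```

```bash
python3 - <<'E'
from h import *
w=cap("wrist");t=cap("top");cv2.imwrite("pics/w3.png",w["image"]);s=cap("side")
for n,c in (("top",t),("wrist",w),("side",s)):
    for l in ("collar_head","spare_tip","cab_drawer0_handle"):
        print(n,l,[(round(x["score"],2),np.round(x["location"],1),np.round(at_z(c,x["location"],.063),4)) for x in pinpoint(l,n)])
print(r.get_state()["tcp_pos"],r.get_state()["eef_rot"])
E
```

```text
top collar_head [(0.46, array([176.3, 261.8]), array([0.5559, 0.2133, 0.063 ])), (0.16, array([187.4, 390.3]), array([ 0.5293, -0.2365,  0.063 ]))]
top spare_tip [(0.45, array([172.9, 287.7]), array([0.5706, 0.1235, 0.063 ]))]
top cab_drawer0_handle [(0.92, array([208. , 266.2]), array([0.4452, 0.1929, 0.063 ]))]
wrist collar_head [(0.87, array([154.6, 313.9]), array([0.555 , 0.2215, 0.063 ]))]
wrist spare_tip [(0.74, array([156.7, 399.9]), array([0.5711, 0.1334, 0.063 ]))]
wrist cab_drawer0_handle [(0.84, array([269.3, 329.5]), array([0.429 , 0.1794, 0.063 ]))]
side collar_head [(0.58, array([168.9, 290.1]), array([0.5592, 0.2334, 0.063 ]))]
side spare_tip []
side cab_drawer0_handle [(0.94, array([189.3, 267.3]), array([0.4391, 0.1961, 0.063 ]))]
[0.52609763 0.20707153 0.21755248] [1.79998919e+02 3.83500687e-04 1.11699901e+01]
```

View pics/w3.png

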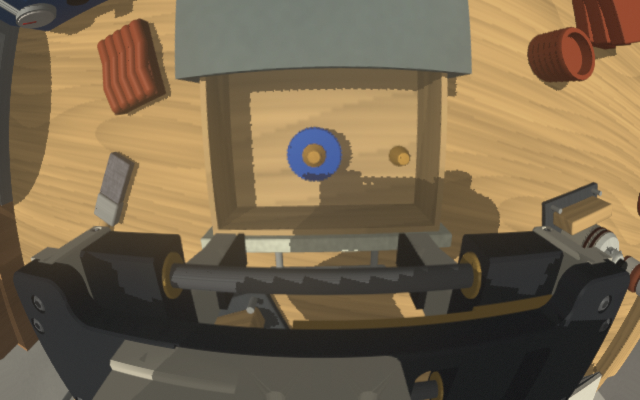

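The wrist view shows the collar (blue head) at (col 314,row 154), the spare tip at (400,157), and the cabinet edge at row 75, far enough for the gripper body. I approach with the jaw narrowed so it clears the tip.

```bash
python3 - <<'E'
from h import *
plan([.555,.220,.15],11.5)
E
```

```text
shift cm [ 3.09 -0.71  6.76] len 7.5 rot [ 0.     0.    -0.006] rows 2.0
```

move_arm([
  [[1.5,-0.3,3],[0,0,0]],
  [[3,-0.7,6.5],[0,0,0]],
  [[3,-0.7,6.8],[0,0,0]],
], jaw=7.4)

```text
time_s: 9.65
tcp_pos: [0.5533, 0.2191, 0.1468]
eef_rot: [179.9, 0.3, 11.1]
contact_force: [-0.3, -0.7, -0.7]
gripper_width: 0.074
gripper_force: 0.0
```

```bash
python3 - <<'E'
from h import *
w=cap("wrist");t=cap("top");s=cap("side")
x=pinpoint("collar_head","wrist")[0]["location"];y=pinpoint("collar_head","side")[0]["location"];m=outline_of("collar_head","wrist")[0]
print(x,at_z(w,x,.063),y,m["box"])
# centre of blue ring
im=w["image"].astype(int);b=((im[...,0]>im[...,2]+40)&(im[...,0]>90)).astype(np.uint8)
n,l,st,ce=cv2.connectedComponentsWithStats(b);k=1+np.argmax(st[1:,4]);cnt=max(cv2.findContours((l==k).astype(np.uint8),0,1)[0],key=len)
(cx,cy),rr=cv2.minEnclosingCircle(cnt);print("ring",cx,cy,rr,at_z(w,(cy,cx),.071))
print("tri w-side",tri([ray(w,*x),ray(s,*y)]))
print("tri two wrist",[154.6,313.9])
W0={**w};
p=at_z(w,x,.063);plan([p[0],p[1],.046],11.5)
E
```

```text
[199.3, 319.3] [0.55675978 0.22187817 0.063     ] [166.7, 290.8] [284.1, 161.0, 353.6, 233.7]
ring 322.5 184.5 28.257841110229492 [0.5714292  0.22218145 0.071     ]
tri w-side (array([0.55939497, 0.22419357, 0.07794767]), [np.float64(0.002300826258894577), np.float64(0.00230082625889452)])
tri two wrist [154.6, 313.9]
shift cm [ 0.23 -0.12 10.52] len 10.5 rot [-0.001 -0.002 -0.005] rows 2.0
```

move_arm([
  [[0.2,-0.2,4],[0,0,0]],
  [[0.2,-0.2,7],[0,0,0]],
  [[0.2,-0.2,9],[0,0,0]],
  [[0.2,-0.2,10.3],[0,0,0]],
  [[0.2,-0.2,10.3],[0,0,0]],
])

```text
time_s: 10.58
tcp_pos: [0.5555, 0.222, 0.0465]
eef_rot: [180.0, 0.0, 11.2]
contact_force: [-0.3, -0.5, 0.6]
gripper_width: 0.0743
gripper_force: 0.0
```

move_arm([
  [[0,0,0],[0,0,0]],
  [[0,0,0],[0,0,0]],
  [[0,0,0],[0,0,0]],
  [[0,0,0],[0,0,0]],
], jaw=4.5, squeeze=40)

```text
time_s: 11.08
tcp_pos: [0.5562, 0.2223, 0.0474]
eef_rot: [-180.0, -0.1, 11.2]
contact_force: [-0.7, -0.5, 5.1]
gripper_width: 0.053
gripper_force: 40.0
```

move_arm([
  [[0,0,-4],[0,0,0]],
  [[0,0,-9],[0,0,0]],
  [[0,0,-14],[0,0,0]],
  [[0,0,-19],[0,0,0]],
  [[0,0,-20],[0,0,0]],
])

```text
time_s: 11.7
tcp_pos: [0.557, 0.223, 0.2504]
eef_rot: [-179.9, -0.3, 11.2]
contact_force: [-0.4, -0.6, -3.1]
gripper_width: 0.0534
gripper_force: 40.0
```

```bash
python3 - <<'E'
from h import *
t=cap("top");s=cap("side");w=cap("wrist")
out={}
for n,c in (("top",t),("side",s),("wrist",w)):
    for l in ("collar_head","collar_foot","shoulder","neck_top","seal_top"):
        ds=pinpoint(l,n);out[n,l]=ds
        print(n,l,[(round(x["score"],2),np.round(x["location"],1).tolist()) for x in ds])
for l in ("collar_head",):
    try: print(tri([ray(t,*out["top",l][0]["location"]),ray(s,*out["side",l][0]["location"]),ray(w,*out["wrist",l][0]["location"])]))
    except Exception as e: print(e)
print(r.get_state())
plan([.525,-.225,.25],-31)
E
```

```text
top collar_head [(0.47, [162.8, 251.1])]
top collar_foot [(0.51, [163.9, 250.3])]
top shoulder [(0.9, [250.1, 398.8]), (0.67, [187.5, 387.1]), (0.58, [275.9, 234.9])]
top neck_top [(0.95, [271.8, 226.6]), (0.91, [187.4, 389.9]), (0.68, [252.7, 402.8])]
top seal_top [(0.93, [274.3, 228.7]), (0.77, [249.0, 401.3]), (0.55, [189.4, 392.4])]
side collar_head [(0.5, [117.6, 289.7])]
side collar_foot [(0.56, [132.0, 290.1])]
side shoulder [(0.82, [243.0, 374.0]), (0.75, [190.3, 195.9]), (0.58, [303.8, 324.9])]
side neck_top [(0.83, [176.1, 191.7]), (0.73, [296.1, 325.9]), (0.7, [240.9, 375.1])]
side seal_top [(0.89, [292.0, 328.0]), (0.82, [175.8, 192.1]), (0.76, [231.0, 373.2]), (0.3, [159.6, 214.0])]
wrist collar_head [(0.71, [262.1, 320.2])]
wrist collar_foot []
wrist shoulder [(0.19, [82.9, 534.7])]
wrist neck_top []
wrist seal_top []
(array([0.56017532, 0.22070304, 0.27466063]), [np.float64(0.005804461871394161), np.float64(0.004209266791528581), np.float64(0.004191983903145712)])
{'time_s': 12.6, 'joints': array([ 4.04792280e+01,  1.26922955e+01, -7.63774205e+00,  1.06067274e-03,
       -6.96661085e+01,  6.07055218e+01]), 'qd': array([-0.02679765,  0.02297426,  0.03701039,  0.07673361, -0.06786647,
       -0.04342562]), 'joint_torque': array([ 2.63232818e-03, -4.83894110e+01,  3.01010871e+01,  7.23428205e+00,
        8.71250010e-02, -1.69858265e-05]), 'tcp_pos': array([0.55574452, 0.22213806, 0.2465944 ]), 'eef_rot': array([-1.79998982e+02, -3.84781076e-03,  1.11851183e+01]), 'contact_force': array([-0.19748847, -0.87812407, -2.49806092]), 'moment': array([-0.10267476,  0.01317634, -0.02829913]), 'gripper_force': 39.999650716781616, 'gripper_width': 0.0532983335628713}
shift cm [-11.69  43.27  -0.34] len 44.8 rot [-0.    -0.     0.736] rows 8.0
```

move_arm([
  [[-2.8,5,0],[0,0,0.14]],
  [[-5.6,10,0],[0,0,0.28]],
  [[-8.4,15,0],[0,0,0.42]],
  [[-11.2,20,0],[0,0,0.56]],
  [[-14,25,0],[0,0,0.7]],
])

```text
time_s: 13.22
tcp_pos: [0.4661, -0.0518, 0.247]
eef_rot: [-180.0, -0.0, -29.2]
contact_force: [1.3, -0.5, -1.6]
gripper_width: 0.0529
gripper_force: 40.0
```

```bash
python3 - <<'E'
from h import *
plan([.44,-.175,.25],-31)
E
```

```text
shift cm [ 3.72 12.03 -0.31] len 12.6 rot [-0.001 -0.001  0.032] rows 3.0
```

move_arm([
  [[1.5,4.5,0],[0,0,0.03]],
  [[3,9,-0.2],[0,0,0.03]],
  [[3.7,12,-0.3],[0,0,0.03]],
  [[3.7,12,-0.3],[0,0,0.03]],
])

```text
time_s: 13.72
tcp_pos: [0.4406, -0.1749, 0.2498]
eef_rot: [-180.0, -0.0, -30.8]
contact_force: [0.5, 0.6, -2.8]
gripper_width: 0.0529
gripper_force: 40.0
```

```bash
python3 - <<'E'
from h import *
w=cap("wrist");s=cap("side");print(r.get_state()["tcp_pos"])
cv2.imwrite("pics/w4.png",w["image"]);import pickle;pickle.dump(w,open("w4.pkl","wb"))
for l,z in (("shoulder",.1),("neck_top",.126),("seal_top",.14),("collar_head",.2665)):
    for d in pinpoint(l,"wrist"): print(l,round(d["score"],2),np.round(d["location"],1),at_z(w,d["location"],z).round(4))
for d in outline_of("collar_head","wrist")[:1]: print(d["box"])
E
```

```text
[ 0.44114519 -0.17341485  0.24969134]
shoulder 0.89 [233.2 437.4] [ 0.3254 -0.259   0.1   ]
shoulder 0.66 [ 98.7 323.9] [ 0.5142 -0.2213  0.1   ]
neck_top 0.65 [237.  445.1] [ 0.3317 -0.261   0.126 ]
seal_top 0.59 [242.2 450.4] [ 0.3317 -0.2615  0.14  ]
seal_top 0.58 [ 97.6 324.4] [ 0.5138 -0.2211  0.14  ]
collar_head 0.9 [261.6 320.4] [ 0.4412 -0.1741  0.2665]
collar_head 0.3 [ 18.9 149. ] [ 0.5959 -0.1656  0.2665]
[268.2, 193.3, 373.6, 311.8]
```

View pics/w4.png

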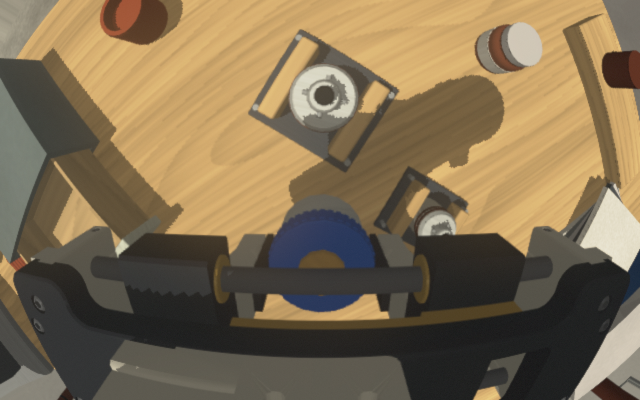

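The wrist view shows the middle cartridge at (324,97) and its seal; the collar is held straight. I refine the axis from that view, the top view and the side view at known heights.

```bash
python3 - <<'E'
from h import *
import pickle
w=pickle.load(open("w4.pkl","rb"));t=cap("top");s=cap("side")
for n,c,L in (("top",t,[(187.4,389.9,.126),(187.5,387.1,.1),(189.4,392.4,.14)]),("side",s,[(243,374,.1),(240.9,375.1,.126),(231,373.2,.14)])):
    for a,b,z in L: print(n,at_z(c,(a,b),z).round(4))
p=np.array([.514,-.221,.1])
for n,c in (("top",t),("side",s)):
    print(n,[np.round(proj(c,p+[0,0,z]),1) for z in (0,.026,.04)])
g=cv2.cvtColor(w["image"],cv2.COLOR_BGR2GRAY);a=g[50:145,270:375]
ci=cv2.HoughCircles(cv2.resize(a,None,fx=4,fy=4),cv2.HOUGH_GRADIENT,1,10,param1=150,param2=30,minRadius=20,maxRadius=180)
if ci is not None: print([(np.round(c[1]/4+50,1),np.round(c[0]/4+270,1),round(c[2]/4,1)) for c in ci[0][:8]])
A=np.hstack([cv2.resize(a,(398,360),interpolation=3),cv2.resize(cv2.cvtColor(t["image"],6)[160:220,355:420],(390,360),interpolation=3)])
cv2.imwrite("pics/z5.png",A)
E
```

```text
top [ 0.5185 -0.2235  0.126 ]
top [ 0.5223 -0.2187  0.1   ]
top [ 0.5097 -0.2292  0.14  ]
side [ 0.5227 -0.2224  0.1   ]
side [ 0.5132 -0.2346  0.126 ]
side [ 0.5253 -0.213   0.14  ]
top [array([189.9, 387.8]), array([188.7, 389.2]), array([188. , 389.9])]
side [array([244.2, 371.4]), array([237.9, 371.9]), array([234.5, 372.2])]
[(np.float32(95.4), np.float32(323.6), np.float32(9.6))]
```

View pics/z5.png

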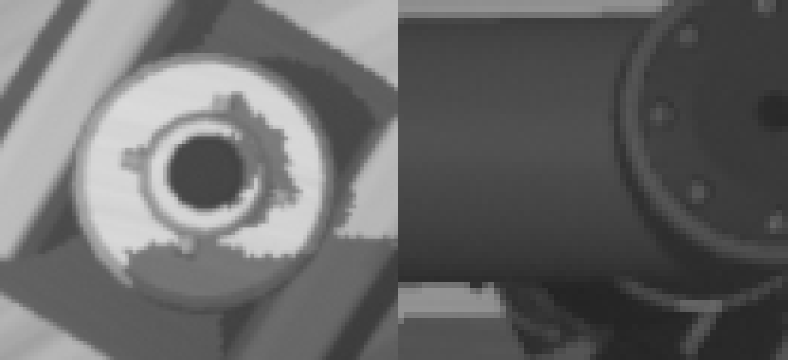

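```bash
python3 - <<'E'
from h import *
import pickle
w=pickle.load(open("w4.pkl","rb"))
P=[at_z(w,(98,323.4),.1),at_z(w,(96.2,324.1),.126),at_z(w,(95.4,324.3),.14)]
print(np.round(P,4));m=np.mean(P,0)
c=np.array([205,175]);
for q in ((228,102),(135,157),(190,243)):
    a=at_z(w,(50+q[1]/3.79,270+q[0]/3.79),.113);d=a-m;print("pin az",np.degrees(np.arctan2(d[1],d[0])),np.linalg.norm(d[:2]))
plan([m[0],m[1],.20],-31)
T=w["camera_from_world"];print("cam",-T[:3,:3].T@T[:3,3])
E
```

```text
[[ 0.5151 -0.2212  0.1   ]
 [ 0.5154 -0.2219  0.126 ]
 [ 0.5154 -0.222   0.14  ]]
pin az -47.83599979890544 0.020197040321387055
pin az 41.57276507474238 0.017908179206214833
pin az 137.19853619157493 0.016694275801336166
shift cm [8.86 0.46 4.96] len 10.2 rot [-0.    -0.     0.007] rows 2.0
cam [ 0.50585866 -0.21315428  0.40842533]
```

move_arm([
  [[4,0.2,0],[0,0,0]],
  [[8,0.5,2],[0,0,0]],
  [[8.9,0.5,5],[0,0,0]],
  [[8.9,0.5,7],[0,0,0]],
  [[8.9,0.5,7],[0,0,0]],
])

```text
time_s: 14.8
tcp_pos: [0.5143, -0.2225, 0.1778]
eef_rot: [179.9, 0.2, -30.6]
contact_force: [0.1, -0.1, -1.1]
gripper_width: 0.0531
gripper_force: 40.0
```

```bash
python3 - <<'E'
from h import *
w=cap("wrist");t=cap("top");s=cap("side")
cv2.imwrite("pics/w6.png",np.hstack([cv2.resize(w["image"][150:330,230:420],(420,400)),cv2.resize(s["image"][190:290,325:425],(400,400),interpolation=3)])[:,:800])
for d in pinpoint("collar_head","wrist")[:1]: print(at_z(w,d["location"],r.get_state()["tcp_pos"][2]+.0156))
plan([.5153,-.2218,.15],-31)
print(r.get_state()["contact_force"])
E
```

```text
[ 0.51483827 -0.22217332  0.19655116]
shift cm [-0.12 -0.05  3.09] len 3.1 rot [-0.001 -0.002  0.007] rows 1.0
[-0.73721286 -0.09845925 -1.28628822]
```

View pics/w6.png

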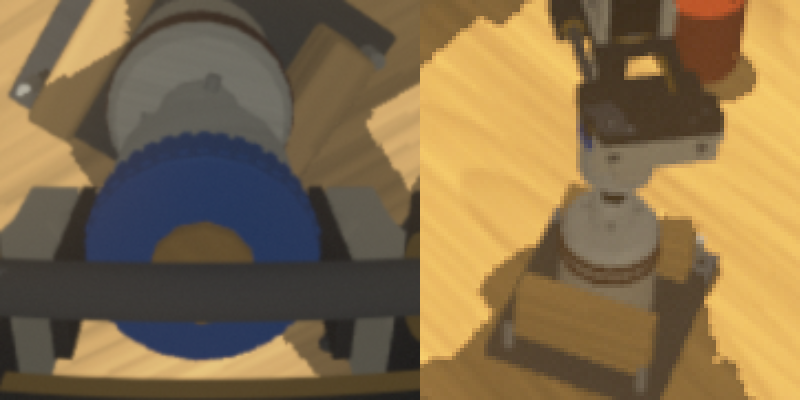

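The collar hangs over the neck, and the side crop shows the skirt directly above the seal at (615,195). I go down carefully.

move_arm([
  [[0,0,0.8],[0,0,0]],
  [[0,0,1.6],[0,0,0]],
  [[0,0,2.4],[0,0,0]],
  [[0,0,3],[0,0,0]],
  [[0,0,3.3],[0,0,0]],
])

```text
time_s: 15.62
tcp_pos: [0.5151, -0.2229, 0.146]
eef_rot: [180.0, 0.0, -30.6]
contact_force: [-0.1, 0.5, -1.8]
gripper_width: 0.053
gripper_force: 40.0
```

```bash
python3 - <<'E'
from h import *
s=r.get_state();print(s["tcp_pos"],s["eef_rot"],s["contact_force"],s["moment"])
E
```

```text
[ 0.51507968 -0.22287306  0.14595238] [ 1.79981155e+02  3.65875987e-02 -3.06416773e+01] [-0.1234778   0.49024494 -1.76291839] [ 0.01497214 -0.0123587   0.00119368]
```

move_arm([
  [[0,0,0.2],[0,0,0]],
  [[0,0,0.4],[0,0,0]],
  [[0,0,0.5],[0,0,0]],
  [[0,0,0.6],[0,0,0]],
  [[0,0,0.65],[0,0,0]],
])

```text
time_s: 16.25
tcp_pos: [0.5154, -0.2229, 0.1403]
eef_rot: [-180.0, -0.0, -30.6]
contact_force: [0.1, -0.3, 1.7]
gripper_width: 0.0531
gripper_force: 40.0
```

Contact with the pins came at the expected height. I press lightly and turn.

move_arm([
  [[0,0,0.15],[0,0,0.08]],
  [[0,0,0.2],[0,0,0.16]],
  [[0,0,0.2],[0,0,0.24]],
  [[0,0,0.2],[0,0,0.32]],
  [[0,0,0.2],[0,0,0.4]],
])

```text
time_s: 16.88
tcp_pos: [0.5168, -0.2237, 0.14]
eef_rot: [-179.9, -0.2, -53.6]
contact_force: [-0.6, -2.4, 6.3]
gripper_width: 0.0531
gripper_force: 40.0
```

move_arm([
  [[0,0,0.05],[0,0,0.07]],
  [[0,0,0.1],[0,0,0.14]],
  [[0,0,0.1],[0,0,0.21]],
  [[0,0,0.1],[0,0,0.28]],
  [[0,0,0.1],[0,0,0.35]],
])

```text
time_s: 17.5
tcp_pos: [0.5153, -0.2229, 0.1371]
eef_rot: [-180.0, -0.0, -73.7]
contact_force: [0.3, -0.7, -2.6]
gripper_width: 0.0533
gripper_force: 40.0
```

It dropped into the keyways (z 0.137, force back to weight only). Now I push down.

move_arm([
  [[0,0,0.2],[0,0,0]],
  [[0,0,0.4],[0,0,0]],
  [[0,0,0.6],[0,0,0]],
  [[0,0,0.8],[0,0,0]],
  [[0,0,0.9],[0,0,0]],
])

```text
time_s: 18.12
tcp_pos: [0.5153, -0.2229, 0.1283]
eef_rot: [-180.0, -0.0, -73.6]
contact_force: [-2.3, 2.2, 3.7]
gripper_width: 0.0532
gripper_force: 40.0
```

move_arm([
  [[0,0,0.1],[0,0,0]],
  [[0,0,0.2],[0,0,0]],
  [[0,0,0.3],[0,0,0]],
  [[0,0,0.4],[0,0,0]],
  [[0,0,0.45],[0,0,0]],
])

```text
time_s: 18.75
tcp_pos: [0.5153, -0.2229, 0.1253]
eef_rot: [-180.0, -0.0, -73.6]
contact_force: [-7.9, 6.0, 21.3]
gripper_width: 0.0529
gripper_force: 40.0
```

```bash
python3 - <<'E'
from h import *
s=cap("side");w=cap("wrist")
st=r.get_state();print(st["time_s"],st["tcp_pos"],st["contact_force"],st["moment"],st["gripper_force"],st["qd"].round(2))
for n,c in (("wrist",w),("side",s)):
    for l in ("collar_head","collar_foot"):
        for d in pinpoint(l,n)[:1]: print(n,l,d["score"],d["location"],proj(c,np.array([.5153,-.222,.141 if "h" in l else .1])))
cv2.imwrite("pics/end.png",np.hstack([cv2.resize(w["image"][150:330,230:420],(420,400)),cv2.resize(s["image"][190:290,325:425],(380,400),interpolation=3)]))
E
```

```text
18.85 [ 0.51531674 -0.22291852  0.12530657] [-7.20707774  5.07210555 17.93365748] [ 1.83351592  2.60988639 -0.04603582] 40.00393867492676 [-0.03 -0.06 -0.03  0.    0.06 -0.07]
wrist collar_head 0.57 [263.5, 321.3] [np.float64(262.0593657214381), np.float64(320.6246119367312)]
side collar_foot 0.58 [247.6, 375.0] [np.float64(244.17816126594582), np.float64(371.9724484281711)]
```

View pics/end.png

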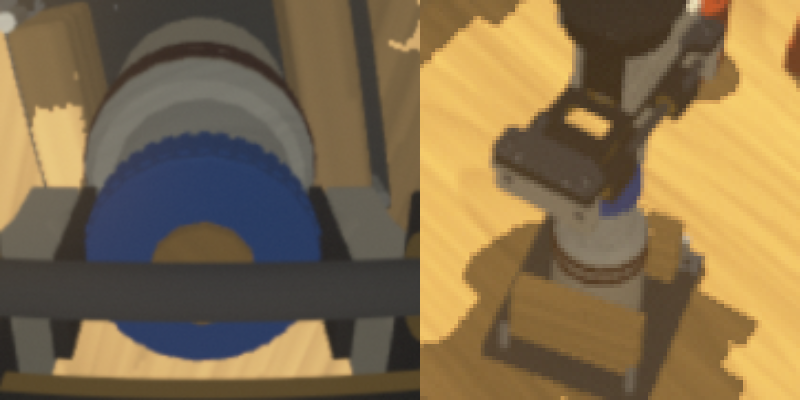

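The collar sits on the shoulder (side crop around (600,215)), unchanged in the grip, at home height with a hard stop. I hand in.

```bash
python3 -c "
from plant import r
print(r.close_job())"
```

```text
the job is handed in; nothing more can be done
None
```

The job is handed in, with no verdict returned: the collar is keyed onto the middle cartridge's neck and held home on the shoulder with a 40 N grip and about 18 N of push, and the spare tip and bystanders were not knowingly touched (not re-measured at the end).

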